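# Pull out the lunchbox and hang it up to dry

### The arm

A 6-joint arm with a two-finger parallel gripper is mounted at the origin on the work surface. World frame = base frame: x ahead of the robot, y to its left, z up, the work surface at z = 0. Lengths are in m, angles in degrees, forces in N, time in s.
With the tool pointing down it reaches from about 0.3 to 0.85 m from the base axis. Payload 4.2 kg.
Tool frame: the origin (TCP) lies on the centre line of the jaws, within the pads' length; the fingertips stand 17 mm ahead of it and the grasp point (between the pads) lies 2 mm behind it; z points along the fingers, y is the line along which they close (so a half turn about z gives the same grasp; the last joint's range is limited). The gripper opens to 91 mm and grips with 3 to 60 N. Pads are 32 mm wide; open, the fingers measure 118 mm over their backs; the gripper's body (76 mm by 178 mm) begins 60 mm behind the grasp point.
Start: joints at [-66.177, 18.312, 89.639, -0, 72.044, -1.146], TCP at [0.243, -0.521, 0.231] pointing down, gripper open.
Joint ranges: [-177.97, 177.97], [-48.28, 115.42], [12.27, 149.76], [-77.06, 257.06], [2.81, 150.46], [-146.56, 146.56]. Speed limits (degrees/s): [147.25, 147.25, 180, 180, 180, 180].

### API

Orientations are given as a 3x3 rotation matrix whose columns are the frame's x, y, z axes.
In Python, from workcell import manip, viewer, close_job gives the robot as it stands.
- The arm moves only by the tool drive_tool, never from a script. Its argument "series" is a list of rows, each a list of 7 numbers: the shift along the tool's x, y, z as a fraction of full scale, then the turn, a rotation vector about the tool's x, y, z as a fraction of full scale, then the opening, from -1 (shut) to 1 (fully open). A call has 1 to 20 rows; each row is the pose to reach, as a shift and turn from the pose commanded when the call began, along the tool's axes at that moment, turning the shorter way round; what a row does not reach only later rows make up. Full scale, the value 1, is 200 mm for a shift and 180 degrees for a turn. A row lasts 1/12 s, in which the tool goes at most 41.7 mm and 7.16 degrees, less where a joint would pass 70% of its speed; a pose out of reach is approached as far as the arm can. A call with a number of a shift or a turn outside -1 to 1 is refused whole. A call with a gripper value outside its range is refused whole. The fingers move at their own pace and stop on an object; "grip_force" is the grip in N (left out, the last holds). Time passes only in rows, so rows that repeat a pose let the fingers close. It gives the time, the measured TCP pose, the force, the opening and the grip force at its end, in the units of the state.
- manip.state(): the state, without advancing time (a new reading comes with each control period).
- viewer.capture(name): name is "side" or "top"; returns a dict with "img" (400x640x3 uint8, red, green, blue), "fx", "fy", "cx", "cy" (pixels), "world_to_cam" (4x4, takes a point from world to camera coordinates). Camera axes: x right, y down, z forward; pixel columns grow to the right and rows downward; lengths in m; the calibration is good to about 2 mm. A picture is of the moment at which its call begins. There is no depth.
- close_job(): hands the job in; it is judged then, once.
The state is a dict: "time": time; "qpos": joint angles; "qd": joint speeds; "tau": joint torques, N m; "ee_pos": TCP position; "ee_rot": TCP orientation; "ft_force": force on the tool from outside, world axes, zero at the start; "wrist_torque": the same for the moment, N m; "opening": opening from 0.0 (shut) to 1.0 (fully open); "gripper_force": force on a finger pad.
Only numpy, scipy, OpenCV 4.12 (cv2) and the standard library are available. Lean on these libraries where they do the work, as an engineer would, in place of code of your own. Each camera call takes 0.05 s, during which the arm holds its last target. There are 200 camera calls.

### The job

The rinsed purple lunchbox has slid in under the wire rack: take the pull hook from its wooden rest, catch the lunchbox with it and drag it all the way out from under the rack, without touching the box with the gripper or arm while it is still under there. Lay the pull hook back in its rest, then hang the lunchbox by its carrying handle on the double-hook stand, with the handle lying over both prongs, upright and still. Keep the lunchbox from tipping over and leave the other things on the table where they are.

Things in the scene. Friction and masses are not known exactly. Their poses are not given: they have to be found in the camera images.
- lunchbox: open purple plastic lunchbox, lid off, 90 (x) x 140 (y) x 45 mm high, walls and floor 4 mm, about 0.18 kg, loose, standing upright under the rack, its near (-x) side about 30 mm behind the rack's front edge. Origin: centre of the underside; x across its short side, pointing away from the robot at yaw 0, z up. Arched lilac carrying handle over its middle.
- near_rim (a point): middle of the top of the lunchbox's near wall (lunchbox x = -43 mm, z = 45 mm). Behind this 4 mm wall the near compartment is empty from lunchbox x = -41 to +18 mm, where a lilac divider stands across y
- lunchbox_handle (a point): middle of the level top bar of the lunchbox's fixed handle, on the bar's axis, 120 mm above the underside, over lunchbox x = 0. Round bar 10 mm thick along the lunchbox's y, straight from y = -56 to +56 mm, then bent down to the two short side walls (y = -68, +68 mm)
- pull_hook: pull hook, loose, 0.12 kg: dark wooden handle 130 mm long (x), 14 wide (y), 20 high (z), origin at the handle's middle; a steel rod 10 mm thick runs from its front to x = +115 mm and bends straight down there, to 47 mm below the handle's axis. It starts level in the rest, bent end down, pointing away from the robot, origin 65 mm above the table. Grip the handle from above between the rest's posts.
- hook_tip (a point): lowest point of the pull hook's bent end, 115 mm ahead of and 47 mm below the handle's middle
- tool_rest: fixed wooden rest of the pull hook: base 125 x 50 mm, two posts 12 mm thick at x = -45 and +45 mm with a notch 24 mm wide, 17 mm deep, open upwards, notch bottom 55 mm and post top 72 mm above the table. Origin: centre of the underside on the table. The hook lies home with its origin 65 mm above this origin and its x along the rest's x.
- rack: fixed steel-wire rack, 238 (x) x 328 (y) mm, legs at the four corners, open on all sides; the wire top lies 156 to 168 mm above the table. Origin: middle of its footprint on the table; its front edge, on the robot's side, is 119 mm from the origin along -x. A snack tin stands on its far half.
- hook_stand: fixed drying stand: base 170 x 160 x 12 mm, dark steel post 202 mm high, 75 mm behind (+x) the origin, two prongs 8 mm thick pointing to -x at y = -35 and +35 mm; prong axes are level, 200 mm above the table, from x = +75 to -20 mm, then turn up to tips at x = -28 mm, 224 mm above the table. Origin: on the table below the prongs.
- hook_seat (a point): good place for the middle of the lunchbox handle's bar (its axis) when hung: midway between the prongs, 5 mm behind the stand's origin (x = +5 mm), 209 mm above the table; the bar then lies across both prongs, along the stand's y
- glass_bottle: bystander: small green glass bottle with a steel cap, 54 mm across, 120 mm high, loose; origin at the centre of its underside
- cutlery_clip: bystander: spoon and fork in a grey clip holder, about 170 x 70 x 28 mm, loose; origin at the centre of the holder's underside
- spice_jar: bystander: jar with red lid, 56 mm across, 85 mm high, loose; origin at the centre of its underside
- mug: bystander: white mug, 80 mm across, 90 mm high, loose; origin at the centre of its underside
- snack_tin: bystander: yellow tin 70 x 130 x 50 mm standing loose on the far half of the rack; origin at the centre of its underside
- plate_low: bystander: blue plate, 190 mm across, under the lilac one; origin at the centre of its underside
- plate_top: bystander: lilac plate, 184 mm across, stacked on the blue one; origin at the centre of its underside
Things that resemble listed ones, but are neither listed nor needed, are in the scene too. Of the things shaped like the pull_hook, the wooden one is meant. There is more than one size of the lunchbox; the job needs the larger.

How it is judged (in metres and radians):
On the way, in this order (a step that is already met when the one before it is completed fails the run):
1. the lunchbox is being dragged with the pull hook held in the gripper (contact force between pull_hook and lunchbox above 0.1 N and contact force between the fingers and pull_hook above 0.5 N and distance of lunchbox from where it was at the start of the episode above 0.03 m), for 0.05 s.
2. the lunchbox stands upright, fully out from under the rack (x of lunchbox in the frame of rack below -0.16 m and angle between lunchbox's own z axis and vertical below 0.15 rad and height (world z) of lunchbox below 0.01 m), for 0.1 s.
3. the pull hook lies back in its rest, released (x of pull_hook in the frame of tool_rest between -0.03 and 0.03 m and y of pull_hook in the frame of tool_rest between -0.012 and 0.012 m and z of pull_hook in the frame of tool_rest between 0.057 and 0.073 m and angle between the x axis of pull_hook and the x axis of tool_rest, either way round below 0.2 rad and contact force between the fingers and pull_hook below 0.1 N and linear speed of pull_hook below 0.03 m/s), for 0.2 s.
At the end, for the whole second after the job is handed in: The lunchbox hangs released and still, handle resting on both prongs between post and tips (its middle within 35 mm of the stand's middle), tilted under 17 degrees; the pull hook lies released in both notches of its rest, within 30 mm lengthwise of home; bystanders moved under 25 mm (x of lunchbox_handle in the frame of hook_stand between -0.03 and 0.072 m and y of lunchbox_handle in the frame of hook_stand between -0.035 and 0.035 m and z of lunchbox_handle in the frame of hook_stand between 0.198 and 0.22 m and angle between lunchbox's own z axis and vertical below 0.3 rad and contact force between lunchbox and hook_stand above 0.5 N and linear speed of each of lunchbox, pull_hook below 0.03 m/s and angular speed of lunchbox below 0.3 rad/s and x of pull_hook in the frame of tool_rest between -0.03 and 0.03 m and y of pull_hook in the frame of tool_rest between -0.012 and 0.012 m and z of pull_hook in the frame of tool_rest between 0.057 and 0.073 m and angle between the x axis of pull_hook and the x axis of tool_rest, either way round below 0.2 rad); the robot touches nothing.
It fails at once if the gripper or arm touches the lunchbox while it is still under the rack (x of lunchbox in the frame of rack above -0.145 m and y of lunchbox in the frame of rack between -0.2 and 0.2 m and height (world z) of lunchbox below 0.05 m and (contact force between lunchbox and the fingers above 0.3 N or contact force between lunchbox and the arm above 0.3 N)).
It fails at once if the lunchbox is tipped by more than 40 degrees (angle between lunchbox's own z axis and vertical above 0.7 rad).
It fails at once if a bystander is shifted by more than 25 mm or knocked over (distance of any of glass_bottle, cutlery_clip, spice_jar, mug, snack_tin, plate_low, plate_top from where it was at the start of the episode above 0.025 m or angle between any of glass_bottle, cutlery_clip, spice_jar, mug, snack_tin, plate_low, plate_top's own z axis and vertical above 0.4 rad).
It also fails if it takes over 72 s, if anything falls off the work surface, if the arm or the gripper's body presses on something with over 40 N, if the wrist force passes 120 N, or if a joint passes its speed limit or range.

## Working session

There is one attempt and no reset: what is moved stays moved. The work goes in short steps, Python scripts to look and compute and a tool call to move; the robot and the scene stay as the last step left them, time stands still between calls to the robot, and variables do not carry over. Pictures are saved under pics/ and viewed, at most 10 in all, crops included, and the job is handed in when it is done.

Besides the shell and the picture viewer there is one more tool, called after "Emit:" in YAML: its name, and indented under it one key for each argument. drive_tool: Moves the arm, as the interface text tells. Shift numbers are shares of 200 mm and turn numbers shares of 180 degrees, none past 1 either way. Its arguments: {"type":"object","properties":{"series":{"type":"array"},"grip_force":{"type":"number"}},"required":["series"]}

```bash
mkdir -p pics; cat > h.py <<'E'
import numpy as np, cv2
from workcell import manip, viewer, close_job
def cap(n,save=None):
    c=viewer.capture(n)
    if save: cv2.imwrite('pics/'+save,np.ascontiguousarray(c['img'][:,:,::-1]))
    return c
def ray(c,u,v):
    T=np.array(c['world_to_cam']);R=T[:3,:3];t=T[:3,3]
    return -R.T@t, R.T@np.array([(u-c['cx'])/c['fx'],(v-c['cy'])/c['fy'],1.])
def onz(c,u,v,z):
    o,d=ray(c,u,v); return o+d*(z-o[2])/d[2]
def tri(c1,p1,c2,p2):
    o1,d1=ray(c1,*p1);o2,d2=ray(c2,*p2)
    s=np.linalg.lstsq(np.c_[d1,-d2],o2-o1,rcond=None)[0]
    a=o1+s[0]*d1;b=o2+s[1]*d2
    return (a+b)/2,np.linalg.norm(a-b)
def proj(c,p):
    q=np.array(c['world_to_cam'])@np.r_[p,1.]
    return np.round([c['fx']*q[0]/q[2]+c['cx'],c['fy']*q[1]/q[2]+c['cy']],1)
E
python3 - <<'E'
from h import *
a=cap('top','top0.png');b=cap('side','side0.png')
for c in(a,b): print(c['fx'],c['cx'],c['cy'],np.round(c['world_to_cam'],3).tolist(), ray(c,320,200)[0])
s=manip.state();print(s['ee_pos'],np.round(s['ee_rot'],3).tolist(),s['opening'],s['ft_force'],s['time'])
E
```

```text
413.4906290137789 323.6752912003202 207.9366592155176 [[0.028, -1.0, 0.005, -0.101], [-0.984, -0.028, -0.177, 0.49], [0.177, -0.0, -0.984, 1.325], [0.0, 0.0, 0.0, 1.0]] [ 0.24941969 -0.08636722  1.39095512]
493.848205053942 317.67041728194954 199.96869310415366 [[0.142, -0.99, 0.007, -0.142], [-0.577, -0.089, -0.812, 0.369], [0.804, 0.111, -0.584, 1.098], [0.0, 0.0, 0.0, 1.0]] [-0.64985902 -0.23018868  0.9422699 ]
[ 0.24257029 -0.52087731  0.23020699] [[0.907, 0.422, -0.001], [0.422, -0.907, 0.001], [0.0, -0.002, -1.0]] 0.9991056110152867 [ 0.71407878 -0.48114747 -0.37329654] 0.1
```

View pics/top0.png

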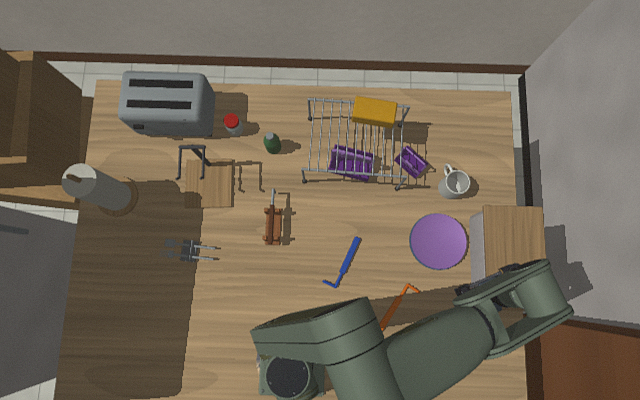

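View pics/side0.png

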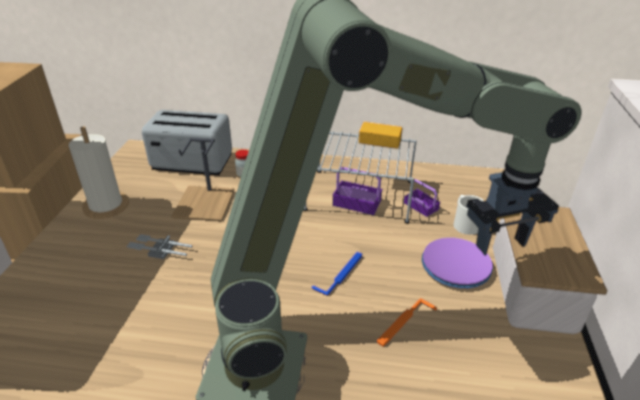

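Candidates are as follows.
- **Hook:** the wooden one in the rest at top (272,222). The blue one at (345,262) and the orange one at (400,305) are decoys.
- **Lunchbox:** the larger one at (351,162). The small one at (411,161) is a decoy.
- **Stand:** top (205,175). Bottle (272,143), jar (232,123), clip (190,250), mug (455,182) and plates (438,241) are the bystanders.

I'll check the choice in one close crop.

```bash
python3 - <<'E'
from h import *
im=cv2.imread('pics/top0.png')
cv2.imwrite('pics/crop0.png',cv2.resize(im[85:260,165:425],None,fx=3,fy=3,interpolation=cv2.INTER_CUBIC))
E
```

```text
(no output)
```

View pics/crop0.png

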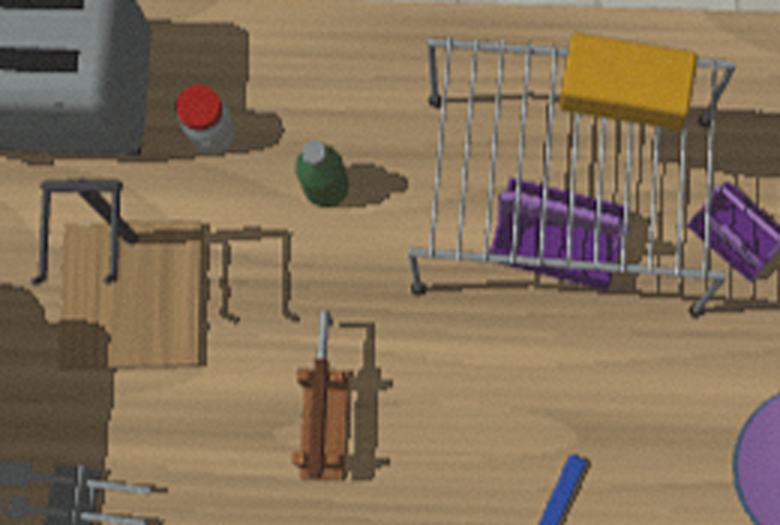

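The crop shows the wooden hook (brown handle, steel rod) in its wooden rest. The large purple box with its lilac divider is under the rack, with its near side behind the front wire. The small decoy is to the right, and the stand prongs are at crop (39,280) and (111,280).

```bash
python3 - <<'E'
from h import *
a=viewer.capture('top')
P=lambda x,y,z:np.round(onz(a,165+x/3,85+y/3,z)[:2],4)
for n,x,y,z in [('hfront',321,362,.075),('hback',317,476,.075),('bend',325,316,.068),('postFL',300,375,.072),('postFR',346,377,.072),('postBL',296,463,.072),('postBR',344,464,.072),
('tipL',40,281,.224),('tipR',111,281,.224),('pbL',45,184,.2),('pbR',118,184,.2),('baseNL',60,367,.012),('baseNR',205,365,.012),('baseFR',207,225,.012),
('rFL',415,253,.162),('rFR',722,274,.162),('rBL',432,43,.162),('rBR',733,66,.162),('fFL',418,290,0),('fFR',697,310,0),
('fBL',435,101,0),('fBR',707,121,0),('bottle',324,203,0),('btop',316,153,.12)]: print(n,P(x,y,z))
im=a['img'];hsv=cv2.cvtColor(im,cv2.COLOR_RGB2HSV)
m=((hsv[...,0]>125)&(hsv[...,0]<150)&(hsv[...,1]>90)).astype(np.uint8)
m[:,:305]=0;m[:,382:]=0;m[:130]=0;m[195:]=0
ys,xs=np.nonzero(m);print(len(xs),xs.min(),xs.max(),ys.min(),ys.max())
pts=np.c_[xs,ys].astype(np.float32);r=cv2.minAreaRect(pts);print(r)
for p in cv2.boxPoints(r): print(p,onz(a,*p,.045)[:2])
cv2.imwrite('pics/m.png',cv2.resize(np.ascontiguousarray(im[135:190,315:385,::-1]),None,fx=10,fy=10,interpolation=cv2.INTER_CUBIC))
E
```

```text
hfront [0.4893 0.0804]
hback [0.3663 0.0784]
bend [0.5417 0.0794]
postFL [0.4749 0.1027]
postFR [0.4742 0.053 ]
postBL [0.3798 0.1019]
postBR [0.3801 0.0507]
tipL [0.5338 0.3367]
tipR [0.5358 0.2682]
pbL [0.6395 0.3494]
pbR [0.6416 0.2765]
baseNL [0.4865 0.3821]
baseNR [0.4935 0.219 ]
baseFR [0.6574 0.2276]
rFL [ 0.5896 -0.0211]
rFR [ 0.5766 -0.3354]
rBL [ 0.8192 -0.0307]
rBR [ 0.803  -0.3487]
fFL [ 0.5905 -0.0176]
fFR [ 0.5762 -0.3392]
fBL [ 0.8212 -0.0294]
fBR [ 0.8059 -0.3518]
bottle [0.6915 0.0958]
btop [0.709  0.0914]
603 329 372 145 180
((350.61767578125, 162.52943420410156), (42.20119857788086, 27.891597747802734), 14.03624439239502)
[326.76474 170.94121] [ 0.61867217 -0.093814  ]
[333.52945 143.88237] [ 0.71441197 -0.11430112]
[374.4706  154.11766] [ 0.68228899 -0.25388283]
[367.7059 181.1765] [ 0.58731464 -0.2317978 ]
```

View pics/m.png

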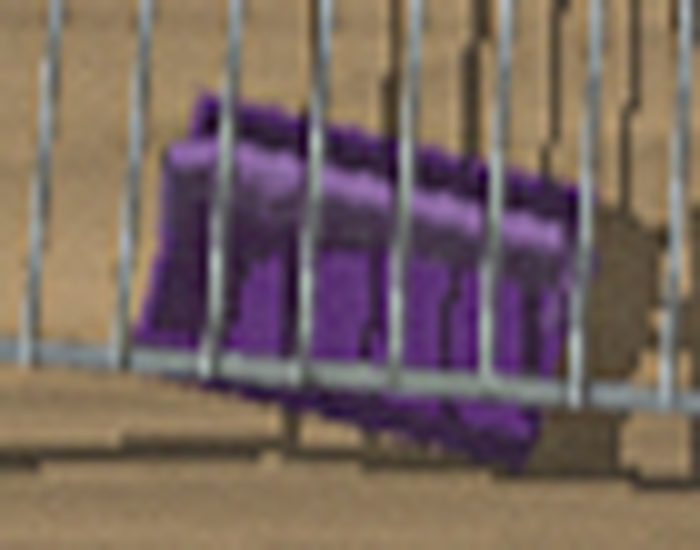

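The crop shows the lilac bar ends at about (332,150) and (371,158.5) in the top image, and the near wall at bottom right. I'll compute the first move.

```bash
cat >> h.py <<'E'
from scipy.spatial.transform import Rotation as Ro
def to(p,ang=None):
    """fractions from current pose to TCP p, tool down with tool x at world angle ang"""
    s=manip.state();R=np.array(s['ee_rot']);d=R.T@(np.array(p)-s['ee_pos'])/.2
    w=np.zeros(3)
    if ang is not None:
        c,q=np.cos(np.radians(ang)),np.sin(np.radians(ang))
        w=Ro.from_matrix(R.T@np.array([[c,q,0],[q,-c,0],[0,0,-1.]])).as_rotvec()/np.pi
    print('to',np.round(p,4),ang,np.round(d,4),np.round(w,4))
E
python3 - <<'E'
from h import *
a=viewer.capture('top')
l=onz(a,332,150,.12);r=onz(a,371,158.5,.12);print('bar',l,r,np.linalg.norm(l-r),(l+r)/2)
print('blue',[np.round(onz(a,u,v,.01)[:2],3) for u,v in[(360,238),(336,287),(324,283)]])
to([.4275,.0785,.2],1)
to([.29,-.33,.23],1);to([.34,-.14,.23],1)
E
```

```text
bar [ 0.66786928 -0.10832942  0.12      ] [ 0.64327168 -0.23354851  0.12      ] 0.12761215296903036 [ 0.65557048 -0.17093897  0.12      ]
blue [array([ 0.4  , -0.212]), array([ 0.236, -0.135]), array([ 0.248, -0.095])]
to [0.4275 0.0785 0.2   ] 1 [ 2.1033 -2.3272  0.1547] [-3.000e-04  1.000e-04  1.331e-01]
to [ 0.29 -0.33  0.23] 1 [ 0.618  -0.7659  0.0031] [-3.000e-04  1.000e-04  1.331e-01]
to [ 0.34 -0.14  0.23] 1 [ 1.2456 -1.5216  0.0038] [-3.000e-04  1.000e-04  1.331e-01]
```

Emit:
drive_tool:
  series:
    - [0.62, -0.77, 0, 0, 0, 0.133, 1]
    - [0.62, -0.77, 0, 0, 0, 0.133, 1]
    - [0.62, -0.77, 0, 0, 0, 0.133, 1]
    - [0.62, -0.77, 0, 0, 0, 0.133, 1]
    - [0.62, -0.77, 0, 0, 0, 0.133, 1]
    - [0.62, -0.77, 0, 0, 0, 0.133, 1]
  grip_force: 40

```text
time: 0.7
ee_pos: [0.29, -0.3241, 0.2309]
ee_rot: [[1.0, 0.022, -0.0], [0.022, -1.0, 0.003], [-0.0, -0.003, -1.0]]
ft_force: [-0.5, -0.2, -0.3]
opening: 1.003
gripper_force: 0.0
```

Emit:
drive_tool:
  series:
    - [0.25, -1, 0, 0, 0, 0, 1]
    - [0.25, -1, 0, 0, 0, 0, 1]
    - [0.25, -1, 0, 0, 0, 0, 1]
    - [0.25, -1, 0, 0, 0, 0, 1]
    - [0.25, -1, 0, 0, 0, 0, 1]
    - [0.25, -1, 0, 0, 0, 0, 1]

```text
time: 1.2
ee_pos: [0.3373, -0.1231, 0.231]
ee_rot: [[1.0, 0.026, 0.001], [0.026, -1.0, 0.003], [0.001, -0.003, -1.0]]
ft_force: [-0.9, 0.2, -0.2]
opening: 0.996
gripper_force: 0.0
```

```bash
python3 - <<'E'
from h import *
to([.4275,.0785,.15],1)
b=cap('side','side1.png')
E
```

```text
to [0.4275 0.0785 0.15  ] 1 [ 0.4768 -0.9949  0.4084] [-0.0009 -0.0003  0.0028]
```

View pics/side1.png

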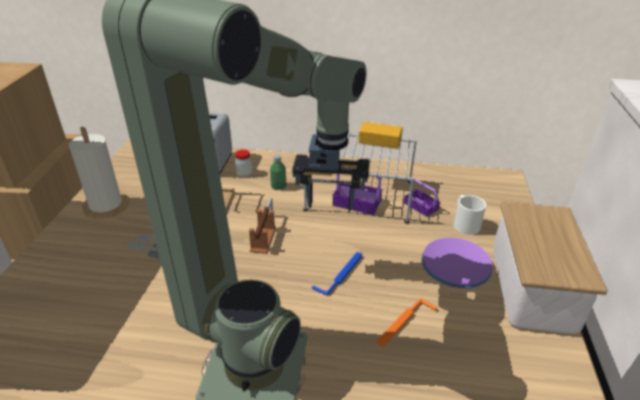

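The side view shows the hook and rest at (264,222). The rod bend is near (269,203). I'll take one combined crop for exact side pixels.

```bash
python3 - <<'E'
from h import *
A=cv2.imread('pics/side1.png')[190:260,230:310];B=cv2.imread('pics/side0.png')[160:230,320:400];C=cv2.imread('pics/side0.png')[130:225,160:245]
r=lambda x,f:cv2.resize(x,None,fx=f,fy=f,interpolation=cv2.INTER_CUBIC)
left=np.vstack([r(A,4),r(B,4)]);c=r(C,5);c=np.vstack([c,np.zeros((left.shape[0]-c.shape[0],c.shape[1],3),np.uint8)])
cv2.imwrite('pics/crop1.png',np.hstack([left,c]));print(left.shape)
E
```

```text
(560, 320, 3)
```

View pics/crop1.png

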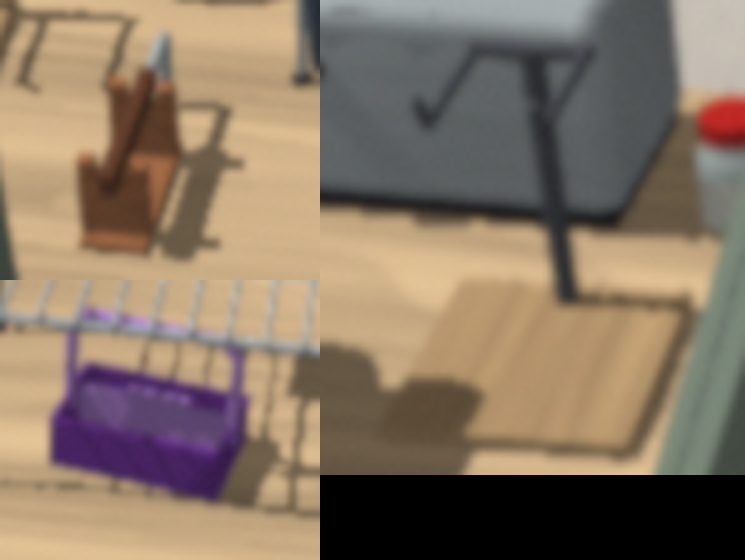

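The crop shows the hook in both notches, the lunchbox near-rim corners, and the stand's left prong with its cross bar. I'll triangulate these.

```bash
python3 - <<'E'
from h import *
a=viewer.capture('top');b=viewer.capture('side')
for n,p,q in [('hback',(270.7,243.7),(258,234)),('bend',(273.3,190.3),(270.75,198.75)),('hanL',(332,150),(340.5,168)),('hanR',(371,158.5),(379.5,177.5)),
('tipL',(165+40/3,85+281/3),(179.6,150.6)),('cbL',(165+45/3,85+184/3),(191.6,139.6)),('cbR',(165+118/3,85+184/3),(214.4,140))]:
    x,e=tri(a,p,b,q);print(n,np.round(x,4),round(e,4))
for n,q,z in [('nrL',(333.75,194.5),.045),('nrR',(375.5,203.75),.045),('nbL',(333,205),0),('nbR',(373.75,214.5),0),('sNR',(222.4,220.4),.012),('sFR',(234,190),.012),('sFL',(188.6,186),.012)]:
    print(n,np.round(onz(b,*q,z),4))
to([.4275,.0785,.15],1)
to([.4275,.0785,.063],1)
E
```

```text
hback [0.3669 0.0773 0.0704] 0.0032
bend [0.5424 0.0796 0.0654] 0.0006
hanL [ 0.6702 -0.1138  0.1151] 0.0109
hanR [ 0.6481 -0.2393  0.1059] 0.0082
tipL [0.536  0.3412 0.2143] 0.002
cbL [0.6422 0.3497 0.1929] 0.0044
cbR [0.6428 0.2754 0.1973] 0.0038
nrL [ 0.623  -0.1052  0.045 ]
nrR [ 0.5933 -0.2382  0.045 ]
nbL [ 0.628  -0.1034  0.    ]
nbR [ 0.5973 -0.2359  0.    ]
sNR [0.482  0.2187 0.012 ]
sFR [0.6454 0.2292 0.012 ]
sFL [0.6451 0.3856 0.012 ]
to [0.4275 0.0785 0.15  ] 1 [ 0.4735 -1.0274  0.4045] [ 0.0003 -0.0001  0.0007]
to [0.4275 0.0785 0.063 ] 1 [ 0.4734 -1.0279  0.8395] [ 0.0003 -0.0001  0.0007]
```

Emit:
drive_tool:
  series:
    - [0.475, -0.995, 0.15, 0, 0, 0, 0.2]
    - [0.475, -0.995, 0.41, 0, 0, 0, 0.2]
    - [0.475, -0.995, 0.41, 0, 0, 0, 0.2]
    - [0.475, -0.995, 0.41, 0, 0, 0, 0.2]
    - [0.475, -0.995, 0.41, 0, 0, 0, 0.2]
    - [0.475, -0.995, 0.41, 0, 0, 0, 0.2]
    - [0.475, -0.995, 0.41, 0, 0, 0, 0.2]
    - [0.475, -0.995, 0.41, 0, 0, 0, 0.2]
    - [0.475, -0.995, 0.41, 0, 0, 0, 0.2]

```text
time: 2.1
ee_pos: [0.4283, 0.0705, 0.1488]
ee_rot: [[1.0, 0.016, -0.001], [0.016, -1.0, -0.001], [-0.001, 0.001, -1.0]]
ft_force: [-0.1, -0.0, -0.7]
opening: 0.598
gripper_force: 0.0
```

Emit:
drive_tool:
  series:
    - [0, -0.035, 0.1, 0, 0, 0, 0.2]
    - [0, -0.035, 0.2, 0, 0, 0, 0.2]
    - [0, -0.035, 0.3, 0, 0, 0, 0.2]
    - [0, -0.035, 0.4, 0, 0, 0, 0.2]
    - [0, -0.035, 0.43, 0, 0, 0, 0.2]
    - [0, -0.035, 0.43, 0, 0, 0, 0.2]
    - [0, -0.035, 0.43, 0, 0, 0, -1]
    - [0, -0.035, 0.43, 0, 0, 0, -1]
    - [0, -0.035, 0.43, 0, 0, 0, -1]
    - [0, -0.035, 0.43, 0, 0, 0, -1]
    - [0, -0.035, 0.43, 0, 0, 0, -1]
    - [0, -0.035, 0.43, 0, 0, 0, -1]
    - [0, -0.035, 0.43, 0, 0, 0, -1]
    - [0, -0.035, 0.43, 0, 0, 0, -1]
    - [0, -0.035, 0.43, 0, 0, 0, -1]
    - [0, -0.035, 0.43, 0, 0, 0, -1]

```text
time: 3.43
ee_pos: [0.4281, 0.0795, 0.0633]
ee_rot: [[1.0, 0.018, 0.001], [0.018, -1.0, 0.0], [0.001, -0.0, -1.0]]
ft_force: [-0.7, 1.5, 6.0]
opening: 0.149
gripper_force: 40.0
```

Gripped at 13.6 mm wide, which matches the handle. Lifting it and carrying it to the front of the rack.

Emit:
drive_tool:
  series:
    - [0, 0, -0.1, 0, 0, 0, -1]
    - [0, 0, -0.2, 0, 0, 0, -1]
    - [0, 0, -0.3, 0, 0, 0, -1]
    - [0, 0, -0.44, 0, 0, 0, -1]
    - [0, 0, -0.44, 0, 0, 0, -1]
    - [0, 0.15, -0.44, 0, 0, 0, -1]
    - [0, 0.3, -0.44, 0, 0, 0, -1]
    - [0, 0.45, -0.44, 0, 0, 0, -1]
    - [0, 0.6, -0.44, 0, 0, 0, -1]
    - [0, 0.75, -0.44, 0, 0, 0, -1]
    - [0, 0.85, -0.44, 0, 0, 0, -1]
    - [0, 0.85, -0.44, 0, 0, 0, -1]

```text
time: 4.43
ee_pos: [0.4305, -0.0938, 0.15]
ee_rot: [[1.0, 0.015, -0.001], [0.015, -1.0, -0.002], [-0.001, 0.001, -1.0]]
ft_force: [0.1, 0.2, -1.1]
opening: 0.15
gripper_force: 40.0
```

```bash
python3 - <<'E'
from h import *
to([.43,-.175,.12],0);to([.5175,-.175,.118],0)
a=cap('top');b=cap('side')
im=np.hstack([a['img'][100:300,200:400],b['img'][100:300,200:400]])
cv2.imwrite('pics/v2.png',cv2.resize(np.ascontiguousarray(im[:,:,::-1]),None,fx=2,fy=2,interpolation=cv2.INTER_CUBIC))
E
```

```text
to [ 0.43  -0.175  0.12 ] 0 [-0.0082  0.4057  0.1505] [0.0005 0.0004 0.0046]
to [ 0.5175 -0.175   0.118 ] 0 [0.4293 0.412  0.16  ] [0.0005 0.0004 0.0046]
```

View pics/v2.png

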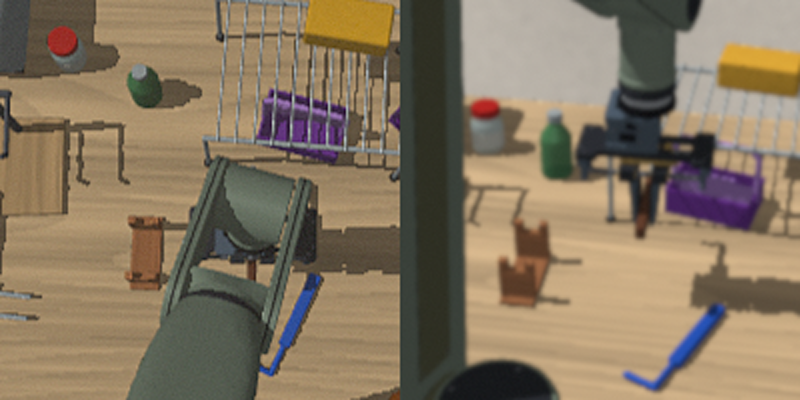

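The hook is held level, with its handle end at side (320,213). Next I go in over the rim, then down behind the wall.

Emit:
drive_tool:
  series:
    - [-0.01, 0.14, 0.05, 0, 0, 0.005, -1]
    - [-0.01, 0.28, 0.1, 0, 0, 0.005, -1]
    - [-0.01, 0.4, 0.155, 0, 0, 0.005, -1]
    - [-0.01, 0.405, 0.155, 0, 0, 0.005, -1]
    - [0.1, 0.41, 0.155, 0, 0, 0.005, -1]
    - [0.2, 0.41, 0.155, 0, 0, 0.005, -1]
    - [0.3, 0.41, 0.155, 0, 0, 0.005, -1]
    - [0.4, 0.41, 0.155, 0, 0, 0.005, -1]
    - [0.43, 0.41, 0.155, 0, 0, 0.005, -1]
    - [0.43, 0.41, 0.155, 0, 0, 0.005, -1]
    - [0.43, 0.41, 0.155, 0, 0, 0.005, -1]

```text
time: 5.45
ee_pos: [0.5173, -0.17, 0.1194]
ee_rot: [[1.0, 0.004, -0.002], [0.004, -1.0, 0.001], [-0.002, -0.001, -1.0]]
ft_force: [0.3, 0.3, -1.7]
opening: 0.151
gripper_force: 40.0
```

```bash
python3 - <<'E'
from h import *
to([.5175,-.175,.066],0)
s=manip.state();print(s['ft_force'])
a=cap('top');b=cap('side')
f=lambda x,k:cv2.resize(np.ascontiguousarray(x[:,:,::-1]),None,fx=k,fy=k,interpolation=cv2.INTER_CUBIC)
cv2.imwrite('pics/v3.png',np.hstack([f(a['img'][130:210,310:390],5),f(b['img'][150:230,310:390],5)]))
E
```

```text
to [ 0.5175 -0.175   0.066 ] 0 [0.0017 0.0252 0.2671] [-0.0002  0.0008  0.0012]
[ 0.28685236  0.30977166 -1.72425442]
```

View pics/v3.png

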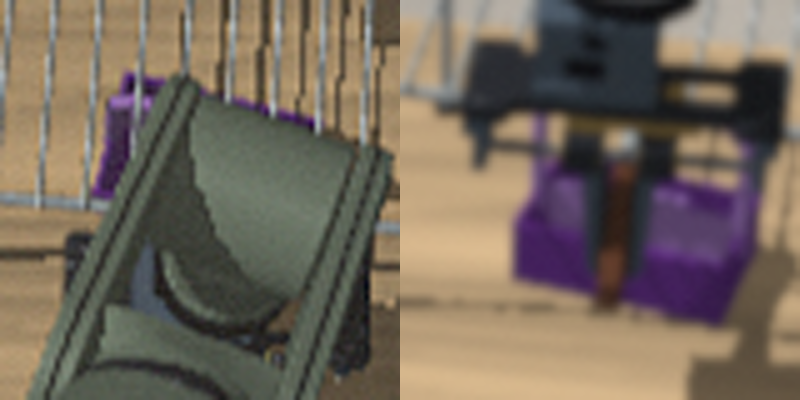

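The box has not moved, and the hook is centred over its near half with no contact force. Lowering.

Emit:
drive_tool:
  series:
    - [0, 0.02, 0.06, 0, 0, 0, -1]
    - [0, 0.02, 0.12, 0, 0, 0, -1]
    - [0, 0.02, 0.18, 0, 0, 0, -1]
    - [0, 0.02, 0.24, 0, 0, 0, -1]
    - [0, 0.02, 0.265, 0, 0, 0, -1]
    - [0, 0.02, 0.265, 0, 0, 0, -1]
    - [0, 0.02, 0.265, 0, 0, 0, -1]

```text
time: 6.13
ee_pos: [0.5179, -0.1752, 0.0672]
ee_rot: [[1.0, 0.002, -0.0], [0.002, -1.0, -0.0], [-0.0, 0.0, -1.0]]
ft_force: [0.2, 1.3, -0.2]
opening: 0.149
gripper_force: 40.0
```

Emit:
drive_tool:
  series:
    - [-0.04, 0, 0, 0, 0, 0, -1]
    - [-0.08, 0, 0, 0, 0, 0, -1]
    - [-0.12, 0, 0, 0, 0, 0, -1]
    - [-0.16, 0, 0, 0, 0, 0, -1]
    - [-0.2, 0, 0, 0, 0, 0, -1]
    - [-0.24, 0, 0, 0, 0, 0, -1]
    - [-0.28, 0, 0, 0, 0, 0, -1]
    - [-0.32, 0, 0, 0, 0, 0, -1]
    - [-0.36, 0, 0, 0, 0, 0, -1]
    - [-0.4, 0, 0, 0, 0, 0, -1]

```text
time: 6.97
ee_pos: [0.4382, -0.1756, 0.0673]
ee_rot: [[1.0, 0.002, 0.002], [0.002, -1.0, -0.001], [0.002, 0.001, -1.0]]
ft_force: [3.1, 0.0, 0.6]
opening: 0.149
gripper_force: 40.0
```

```bash
python3 - <<'E'
from h import *
s=manip.state();print(s['ft_force'])
a=cap('top');b=cap('side')
f=lambda x,k:cv2.resize(np.ascontiguousarray(x[:,:,::-1]),None,fx=k,fy=k,interpolation=cv2.INTER_CUBIC)
cv2.imwrite('pics/v4.png',np.hstack([f(a['img'][130:260,300:400],4),f(b['img'][150:280,300:400],4)]))
E
```

```text
[3.12147784 0.04044825 0.62003476]
```

View pics/v4.png

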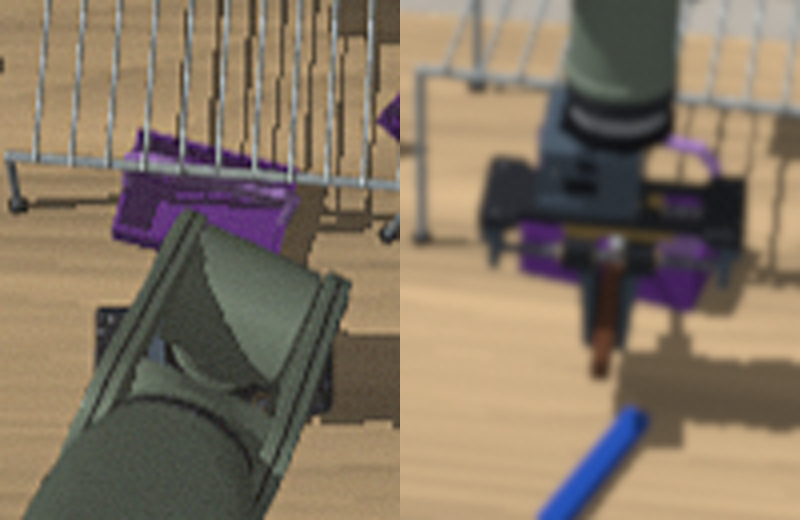

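The box is following the hook, with about 3 N of pull, and is half out. I'll continue for 88 mm.

Emit:
drive_tool:
  series:
    - [-0.04, 0, 0, 0, 0, 0, -1]
    - [-0.08, 0, 0, 0, 0, 0, -1]
    - [-0.12, 0, 0, 0, 0, 0, -1]
    - [-0.16, 0, 0, 0, 0, 0, -1]
    - [-0.2, 0, 0, 0, 0, 0, -1]
    - [-0.24, 0, 0, 0, 0, 0, -1]
    - [-0.28, 0, 0, 0, 0, 0, -1]
    - [-0.32, 0, 0, 0, 0, 0, -1]
    - [-0.36, 0, 0, 0, 0, 0, -1]
    - [-0.4, 0, 0, 0, 0, 0, -1]
    - [-0.44, 0, 0, 0, 0, 0, -1]
    - [-0.44, 0, 0, 0, 0, 0, -1]
    - [-0.42, 0, 0, 0, 0, 0, -1]
    - [-0.42, 0, -0.06, 0, 0, 0, -1]
    - [-0.42, 0, -0.12, 0, 0, 0, -1]
    - [-0.42, 0, -0.18, 0, 0, 0, -1]
    - [-0.42, 0, -0.24, 0, 0, 0, -1]
    - [-0.42, 0, -0.3, 0, 0, 0, -1]
    - [-0.42, 0, -0.36, 0, 0, 0, -1]
    - [-0.42, 0, -0.36, 0, 0, 0, -1]

```text
time: 8.73
ee_pos: [0.3559, -0.1762, 0.1407]
ee_rot: [[1.0, 0.003, 0.004], [0.003, -1.0, -0.002], [0.004, 0.002, -1.0]]
ft_force: [-0.6, -0.4, -0.5]
opening: 0.15
gripper_force: 40.0
```

```bash
python3 - <<'E'
from h import *
to([.35,-.02,.15],1);to([.428,.0795,.15],1)
E
```

```text
to [ 0.35 -0.02  0.15] 1 [-0.0276 -0.7812 -0.0482] [ 0.0007 -0.0011 -0.0047]
to [0.428  0.0795 0.15  ] 1 [ 0.3637 -1.2777 -0.0479] [ 0.0007 -0.0011 -0.0047]
```

Emit:
drive_tool:
  series:
    - [-0.03, 0, -0.1, 0, 0, 0, -1]
    - [-0.03, 0, -0.25, 0, 0, -0.005, -1]
    - [-0.03, -0.1, -0.25, 0, 0, -0.005, -1]
    - [-0.03, -0.25, -0.25, 0, 0, -0.005, -1]
    - [-0.03, -0.4, -0.25, 0, 0, -0.005, -1]
    - [-0.03, -0.55, -0.25, 0, 0, -0.005, -1]
    - [-0.03, -0.7, -0.25, 0, 0, -0.005, -1]
    - [0.1, -0.85, -0.25, 0, 0, -0.005, -1]
    - [0.2, -0.95, -0.25, 0, 0, -0.005, -1]
    - [0.3, -1, -0.25, 0, 0, -0.005, -1]
    - [0.36, -1, -0.25, 0, 0, -0.005, -1]
    - [0.36, -1, -0.25, 0, 0, -0.005, -1]

```text
time: 9.73
ee_pos: [0.428, 0.0249, 0.1882]
ee_rot: [[1.0, 0.02, 0.0], [0.02, -1.0, -0.001], [0.0, 0.001, -1.0]]
ft_force: [0.8, -0.7, -1.5]
opening: 0.153
gripper_force: 40.0
```

```bash
python3 - <<'E'
from h import *
to([.428,.0795,.09],1);to([.428,.0795,.0635],1)
a=cap('top');
im=a['img'];hsv=cv2.cvtColor(im,cv2.COLOR_RGB2HSV)
m=((hsv[...,0]>125)&(hsv[...,0]<150)&(hsv[...,1]>90)).astype(np.uint8)
n,l,st,ce=cv2.connectedComponentsWithStats(m)
for i in range(1,n):
    if st[i,4]>60:
        ys,xs=np.nonzero(l==i);r=cv2.minAreaRect(np.c_[xs,ys].astype(np.float32))
        print(st[i],np.round(r[0],1),np.round(r[1],1),r[2]);
        print([np.round(onz(a,*p,.045)[:2],3).tolist() for p in cv2.boxPoints(r)])
E
```

```text
to [0.428  0.0795 0.09  ] 1 [ 0.0054 -0.273   0.4909] [ 0.0002 -0.      0.0007]
to [0.428  0.0795 0.0635] 1 [ 0.0054 -0.2731  0.6234] [ 0.0002 -0.      0.0007]
[402 146  25  32 367] [410.5 161.3] [28.7 19.8] 41.18592834472656
[[0.666, -0.317], [0.72, -0.362], [0.655, -0.434], [0.602, -0.39]]
[ 327  189   47   36 1025] [349.7 206.7] [42.7 27.7] 13.324529647827148
[[0.468, -0.094], [0.559, -0.113], [0.53, -0.252], [0.439, -0.232]]
[418 214  47  55 655] [441.9 240.1] [55.2 36.8] 73.68614959716797
[[0.465, -0.394], [0.503, -0.511], [0.329, -0.557], [0.293, -0.442]]
```

The box is out, with its centre near (0.50,-0.17) and yaw near -12°. That is about -0.198 in rack x, so it's clear of the rack. Returning the hook.

Emit:
drive_tool:
  series:
    - [0.005, -0.12, 0, 0, 0, 0, -1]
    - [0.005, -0.27, 0.1, 0, 0, 0, -1]
    - [0.005, -0.272, 0.25, 0, 0, 0, -1]
    - [0.005, -0.272, 0.38, 0, 0, 0, -1]
    - [0.005, -0.272, 0.42, 0, 0, 0, -1]
    - [0.005, -0.272, 0.42, 0, 0, 0, -1]

```text
time: 10.28
ee_pos: [0.4232, 0.0778, 0.1031]
ee_rot: [[1.0, 0.017, -0.006], [0.017, -1.0, -0.001], [-0.006, 0.001, -1.0]]
ft_force: [-0.0, 0.0, -1.2]
opening: 0.153
gripper_force: 40.0
```

```bash
python3 - <<'E'
from h import *
to([.428,.0795,.0635],1)
E
```

```text
to [0.428  0.0795 0.0635] 1 [ 0.0252 -0.0084  0.198 ] [ 0.0004  0.002  -0.0002]
```

Emit:
drive_tool:
  series:
    - [0, 0, 0.04, 0, 0, 0, -1]
    - [0, 0, 0.08, 0, 0, 0, -1]
    - [0, 0, 0.12, 0, 0, 0, -1]
    - [0, 0, 0.16, 0, 0, 0, -1]
    - [0, 0, 0.19, 0, 0, 0, -1]
    - [0, 0, 0.2, 0, 0, 0, -1]
    - [0, 0, 0.2, 0, 0, 0, -1]
    - [0, 0, 0.2, 0, 0, 0, -1]

```text
time: 10.95
ee_pos: [0.4257, 0.0793, 0.0647]
ee_rot: [[1.0, 0.018, -0.0], [0.018, -1.0, 0.0], [-0.0, -0.0, -1.0]]
ft_force: [-0.5, 3.4, -4.2]
opening: 0.153
gripper_force: 40.0
```

Emit:
drive_tool:
  series:
    - [0, 0, 0.006, 0, 0, 0, -1]
    - [0, 0, 0.006, 0, 0, 0, 0.1]
    - [0, 0, 0.006, 0, 0, 0, 0.1]
    - [0, 0, 0.006, 0, 0, 0, 0.1]
    - [0, 0, 0.006, 0, 0, 0, 0.1]
    - [0, 0, 0.006, 0, 0, 0, 0.1]
    - [0, 0, -0.05, 0, 0, 0, 0.1]
    - [0, 0, -0.15, 0, 0, 0, 0.1]
    - [0, 0, -0.3, 0, 0, 0, 0.1]
    - [0, 0, -0.5, 0, 0, 0, 0.1]
    - [0, 0, -0.65, 0, 0, 0, 0.1]
    - [0, 0, -0.65, 0, 0, 0, 0.1]
    - [0, 0, -0.65, 0, 0, 0, 0.1]

```text
time: 12.03
ee_pos: [0.4268, 0.079, 0.1964]
ee_rot: [[1.0, 0.018, 0.004], [0.018, -1.0, 0.0], [0.004, -0.0, -1.0]]
ft_force: [-1.1, -0.4, -0.6]
opening: 0.549
gripper_force: 0.0
```

Emit:
drive_tool:
  series:
    - [-0.05, 0.3, -0.05, 0, 0, -0.05, 0]
    - [-0.1, 0.6, -0.05, 0, 0, -0.1, 0]
    - [-0.1, 0.8, -0.05, 0, 0, -0.2, 0]
    - [-0.1, 0.9, -0.05, 0, 0, -0.3, 0]
    - [-0.1, 1, -0.05, 0, 0, -0.42, 0]
    - [-0.1, 1, -0.05, 0, 0, -0.42, 0]
    - [-0.1, 1, -0.05, 0, 0, -0.42, 0]
    - [-0.1, 1, -0.05, 0, 0, -0.42, 0]
    - [-0.1, 1, -0.05, 0, 0, -0.42, 0]
    - [-0.1, 1, -0.05, 0, 0, -0.42, 0]
    - [-0.1, 1, -0.05, 0, 0, -0.42, 0]
    - [-0.1, 1, -0.05, 0, 0, -0.42, 0]

```text
time: 13.03
ee_pos: [0.4082, -0.1211, 0.2029]
ee_rot: [[0.226, 0.974, -0.004], [0.974, -0.226, 0.001], [0.0, -0.004, -1.0]]
ft_force: [0.3, 0.1, -0.2]
opening: 0.498
gripper_force: 0.0
```

```bash
python3 - <<'E'
from h import *
b=cap('side');a=cap('top')
f=lambda x,k:cv2.resize(np.ascontiguousarray(x[:,:,::-1]),None,fx=k,fy=k,interpolation=cv2.INTER_CUBIC)
cv2.imwrite('pics/v5.png',np.hstack([f(a['img'][170:270,255:385],3),f(b['img'][180:280,245:375],3)]))
to([.5,-.173,.2],78)
E
```

```text
to [ 0.5   -0.173  0.2  ] 78 [-0.1466  0.5058  0.0138] [-0.0012 -0.     -0.0077]
```

```bash
python3 - <<'E'
from h import *
a=cap('top');b=cap('side')
for n,c,pts in (('top',a,[(.366,.0784,.075),(.489,.0804,.075)]),('side',b,[(.366,.078,.075),(.5,.079,.066)])): print(n,[proj(c,p) for p in pts])
for n,c in(('top',a),('side',b)):
    hsv=cv2.cvtColor(c['img'],cv2.COLOR_RGB2HSV).astype(int);h,s,v=hsv[...,0],hsv[...,1],hsv[...,2]
    for nm,m in (('pur',(h>125)&(h<150)&(s>90)),('lil',(h>125)&(h<150)&(s>60)&(v>140)),('hook',(h<12)&(s>130)&(v<110)&(v>25))):
        k,l,st,ce=cv2.connectedComponentsWithStats(m.astype(np.uint8))
        for i in range(1,k):
            x0,y0=st[i,:2]
            if st[i,4]>10 and 240<ce[i][0]<400 and 170<ce[i][1]<270: print(n,nm,st[i],ce[i].round(1))
E
```

```text
top [array([270.7, 243.8]), array([272. , 205.7])]
side [array([257. , 232.9]), array([267.7, 206.8])]
top pur [371 198   3   8  15] [371.9 201.7]
top pur [364 212   7  13  42] [367.2 218.6]
top hook [270 211   4   5  11] [271.7 213. ]
side pur [ 327  209   52   37 1370] [352.6 226.5]
side lil [336 195  31   9  67] [350.7 198.9]
side hook [252 210  17  35 180] [261.3 225.7]
```

```bash
python3 - <<'E'
from h import *
b=cap('side')
hsv=cv2.cvtColor(b['img'],cv2.COLOR_RGB2HSV).astype(int);h,s,v=hsv[...,0],hsv[...,1],hsv[...,2]
m=((h>125)&(h<150)&(s>90)).astype(np.uint8);k,l,st,ce=cv2.connectedComponentsWithStats(m)
i=[i for i in range(1,k) if abs(ce[i][0]-352.6)<4 and st[i,4]>500][0]
c=cv2.findContours((l==i).astype(np.uint8),cv2.RETR_EXTERNAL,cv2.CHAIN_APPROX_NONE)[0][0]
p=cv2.approxPolyDP(cv2.convexHull(c),2.5,True)[:,0]
for q in p: print(q,onz(b,*q,0)[:2].round(3),onz(b,*q,.045)[:2].round(3))
L=((h>125)&(h<150)&(s>60)&(v>140));L[:,:330]=0;L[:,375:]=0;L[:190]=0;L[206:]=0
ys,xs=np.nonzero(L)
for x in(xs.min(),xs.max()): y=ys[xs==x].mean();print('bar',x,y,onz(b,x,y,.12)[:2].round(3))
vx=cv2.fitLine(np.c_[xs,ys].astype(np.float32),cv2.DIST_HUBER,0,.01,.01).ravel();print(vx,len(xs))
E
```

```text
[332 211] [ 0.596 -0.104] [ 0.536 -0.11 ]
[338 209] [ 0.609 -0.122] [ 0.549 -0.127]
[378 217] [ 0.586 -0.25 ] [ 0.527 -0.249]
[371 244] [ 0.454 -0.235] [ 0.402 -0.235]
[328 235] [ 0.476 -0.106] [ 0.422 -0.112]
[327 224] [ 0.528 -0.097] [ 0.471 -0.103]
bar 336 195.5 [ 0.513 -0.123]
bar 372 204.0 [ 0.487 -0.228]
[9.7434646e-01 2.2505322e-01 3.5174384e+02 1.9917468e+02] 69
```

Bar centre is about (0.504,-0.175) with yaw about -12°, from both near edge and bar. Going over it, then down and gripping.

Emit:
drive_tool:
  series:
    - [-0.05, 0.15, 0, 0, 0, 0, 0]
    - [-0.1, 0.3, 0, 0, 0, -0.008, 0]
    - [-0.15, 0.42, 0, 0, 0, -0.008, 0]
    - [-0.155, 0.52, 0.01, 0, 0, -0.008, 0]
    - [-0.155, 0.52, 0.01, 0, 0, -0.008, 0]
    - [-0.155, 0.52, 0.01, 0, 0, -0.008, 0]
    - [-0.155, 0.52, 0.01, 0, 0, -0.008, 0]

```text
time: 13.87
ee_pos: [0.5024, -0.175, 0.2024]
ee_rot: [[0.207, 0.978, -0.002], [0.978, -0.207, 0.001], [0.0, -0.002, -1.0]]
ft_force: [-0.2, 0.2, 0.1]
opening: 0.502
gripper_force: 0.0
```

```bash
python3 - <<'E'
from h import *
to([.504,-.175,.118],78)
b=cap('side')
hsv=cv2.cvtColor(b['img'],cv2.COLOR_RGB2HSV).astype(int);h,s,v=hsv[...,0],hsv[...,1],hsv[...,2]
L=((h>125)&(h<150)&(s>60)&(v>140));L[:,:325]=0;L[:,380:]=0;L[:185]=0;L[210:]=0
ys,xs=np.nonzero(L);print(len(xs))
for x in(xs.min(),xs.max()): y=ys[xs==x].mean();print('bar',x,y,onz(b,x,y,.12)[:2].round(3))
E
```

```text
to [ 0.504 -0.175  0.118] 78 [0.0018 0.0086 0.4218] [-0.0007 -0.0001  0.0003]
79
bar 332 198.5 [ 0.496 -0.113]
bar 371 203.0 [ 0.491 -0.225]
```

Emit:
drive_tool:
  series:
    - [0, 0, 0.1, 0, 0, 0, 0]
    - [0, 0, 0.2, 0, 0, 0, 0]
    - [0, 0, 0.3, 0, 0, 0, 0]
    - [0, 0, 0.37, 0, 0, 0, 0]
    - [0, 0, 0.42, 0, 0, 0, 0]
    - [0, 0, 0.42, 0, 0, 0, 0]
    - [0, 0, 0.42, 0, 0, 0, 0]
    - [0, 0, 0.42, 0, 0, 0, -0.4]
    - [0, 0, 0.42, 0, 0, 0, -0.6]
    - [0, 0, 0.42, 0, 0, 0, -1]
    - [0, 0, 0.42, 0, 0, 0, -1]
    - [0, 0, 0.42, 0, 0, 0, -1]
    - [0, 0, 0.42, 0, 0, 0, -1]
    - [0, 0, 0.42, 0, 0, 0, -1]
    - [0, 0, 0.42, 0, 0, 0, -1]
    - [0, 0, 0.42, 0, 0, 0, -1]
  grip_force: 40

```text
time: 15.25
ee_pos: [0.5033, -0.1755, 0.1191]
ee_rot: [[0.207, 0.978, -0.0], [0.978, -0.207, 0.0], [-0.0, -0.0, -1.0]]
ft_force: [-1.6, 0.0, 2.8]
opening: 0.102
gripper_force: 40.0
```

Gripped at 9.3 mm, which is the bar. Lifting gently.

Emit:
drive_tool:
  series:
    - [0, 0, -0.03, 0, 0, 0, -1]
    - [0, 0, -0.08, 0, 0, 0, -1]
    - [0, 0, -0.15, 0, 0, 0, -1]
    - [0, 0, -0.23, 0, 0, 0, -1]
    - [0, 0, -0.33, 0, 0, 0, -1]
    - [0, 0, -0.43, 0, 0, 0, -1]
    - [0, 0, -0.53, 0, 0, 0, -1]
    - [0, 0, -0.63, 0, 0, 0, -1]
    - [0, 0, -0.72, 0, 0, 0, -1]
    - [0, 0, -0.8, 0, 0, 0, -1]
    - [0, 0, -0.8, 0, 0, 0, -1]
    - [0, 0, -0.8, 0, 0, 0, -1]

```text
time: 16.25
ee_pos: [0.5038, -0.1756, 0.2797]
ee_rot: [[0.207, 0.978, 0.002], [0.978, -0.207, -0.001], [-0.0, 0.002, -1.0]]
ft_force: [-0.4, -0.1, -2.8]
opening: 0.101
gripper_force: 40.0
```

```bash
python3 - <<'E'
from h import *
s=manip.state();print(s['ft_force'],s['qpos'])
to([.44,.0,.28],93);to([.44,.302,.28],93)
E
```

```text
[-0.43977914 -0.05800258 -2.76580292] [-2.04484992e+01  1.29090411e+01  9.01501954e+01 -2.05271985e-03
  7.68117819e+01 -8.52341188e+00]
to [0.44 0.   0.28] 93 [ 0.7931 -0.4938 -0.0028] [ 0.0007  0.0002 -0.0829]
to [0.44  0.302 0.28 ] 93 [ 2.2705 -0.8058 -0.0041] [ 0.0007  0.0002 -0.0829]
```

Emit:
drive_tool:
  series:
    - [0.06, -0.05, 0, 0, 0, -0.01, -1]
    - [0.15, -0.1, 0, 0, 0, -0.02, -1]
    - [0.25, -0.16, 0, 0, 0, -0.03, -1]
    - [0.35, -0.22, 0, 0, 0, -0.04, -1]
    - [0.45, -0.28, 0, 0, 0, -0.05, -1]
    - [0.55, -0.34, 0, 0, 0, -0.06, -1]
    - [0.65, -0.4, 0, 0, 0, -0.07, -1]
    - [0.74, -0.45, 0, 0, 0, -0.08, -1]
    - [0.79, -0.49, 0, 0, 0, -0.083, -1]
    - [0.79, -0.49, 0, 0, 0, -0.083, -1]

```text
time: 17.08
ee_pos: [0.4376, 0.0018, 0.2776]
ee_rot: [[-0.056, 0.998, -0.004], [0.998, 0.056, 0.002], [0.002, -0.004, -1.0]]
ft_force: [-0.1, -1.1, -2.0]
opening: 0.098
gripper_force: 40.0
```

Emit:
drive_tool:
  series:
    - [0.05, 0, 0, 0, 0, 0, -1]
    - [0.13, 0, 0, 0, 0, 0, -1]
    - [0.23, 0, 0, 0, 0, 0, -1]
    - [0.33, 0, 0, 0, 0, 0, -1]
    - [0.43, 0, 0, 0, 0, 0, -1]
    - [0.53, 0, 0, 0, 0, 0, -1]
    - [0.63, 0, 0, 0, 0, 0, -1]
    - [0.73, 0, 0, 0, 0, 0, -1]
    - [0.83, 0, 0, 0, 0, 0, -1]
    - [0.92, 0, 0, 0, 0, 0, -1]
    - [1, 0, 0, 0, 0, 0, -1]
    - [1, 0, 0, 0, 0, 0, -1]

```text
time: 18.08
ee_pos: [0.4297, 0.2014, 0.2781]
ee_rot: [[-0.054, 0.999, -0.001], [0.999, 0.054, 0.001], [0.001, -0.001, -1.0]]
ft_force: [0.6, -0.1, -1.9]
opening: 0.099
gripper_force: 40.0
```

```bash
python3 - <<'E'
from h import *
to([.46,.302,.25],93)
E
```

```text
to [0.46  0.302 0.25 ] 93 [0.4938 0.1786 0.141 ] [-0.0004 -0.0004  0.0006]
```

Emit:
drive_tool:
  series:
    - [0.08, 0.02, 0.02, 0, 0, 0, -1]
    - [0.18, 0.05, 0.05, 0, 0, 0, -1]
    - [0.28, 0.08, 0.08, 0, 0, 0, -1]
    - [0.38, 0.1, 0.11, 0, 0, 0, -1]
    - [0.46, 0.12, 0.14, 0, 0, 0, -1]
    - [0.495, 0.14, 0.14, 0, 0, 0, -1]
    - [0.495, 0.14, 0.14, 0, 0, 0, -1]
    - [0.495, 0.14, 0.14, 0, 0, 0, -1]
    - [0.495, 0.14, 0.14, 0, 0, 0, -1]

```text
time: 18.83
ee_pos: [0.4526, 0.2984, 0.2512]
ee_rot: [[-0.052, 0.999, 0.0], [0.999, 0.052, -0.001], [-0.001, 0.0, -1.0]]
ft_force: [0.5, -0.4, -2.1]
opening: 0.099
gripper_force: 40.0
```

```bash
python3 - <<'E'
from h import *
to([.573,.3065,.25],93);to([.573,.3065,.208],93)
a=cap('top');b=cap('side')
f=lambda x,k:cv2.resize(np.ascontiguousarray(x[:,:,::-1]),None,fx=k,fy=k,interpolation=cv2.INTER_CUBIC)
cv2.imwrite('pics/v6.png',np.hstack([f(a['img'][110:270,150:310],2.5),f(b['img'][100:260,130:290],2.5)]))
print(proj(a,[.573,.3065,.209]),proj(b,[.573,.3065,.209]))
E
```

```text
to [0.573  0.3065 0.25  ] 93 [0.009  0.6033 0.006 ] [ 0.      0.0002 -0.0001]
to [0.573  0.3065 0.208 ] 93 [0.0092 0.6033 0.216 ] [ 0.      0.0002 -0.0001]
[191.5 167.3] [196.  146.9]
```

View pics/v6.png

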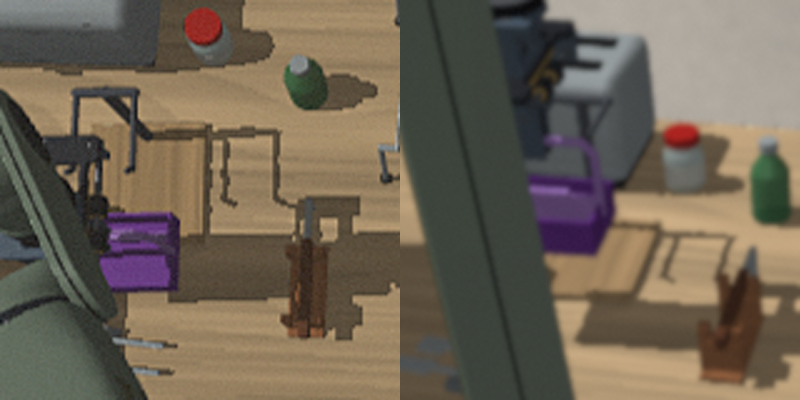

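The hook lies in its rest at top (272,223), and the box hangs level in front of the prongs. Moving in over the tips and lowering.

Emit:
drive_tool:
  series:
    - [0.01, 0.06, 0, 0, 0, 0, -1]
    - [0.01, 0.13, 0, 0, 0, 0, -1]
    - [0.01, 0.2, 0, 0, 0, 0, -1]
    - [0.01, 0.27, 0, 0, 0, 0, -1]
    - [0.01, 0.34, 0, 0, 0, 0, -1]
    - [0.01, 0.41, 0, 0, 0, 0, -1]
    - [0.01, 0.48, 0, 0, 0, 0, -1]
    - [0.01, 0.55, 0, 0, 0, 0, -1]
    - [0.01, 0.6, 0, 0, 0, 0, -1]
    - [0.01, 0.6, 0, 0, 0, 0, -1]
    - [0.01, 0.6, 0, 0, 0, 0, -1]

```text
time: 19.85
ee_pos: [0.5721, 0.3072, 0.2508]
ee_rot: [[-0.052, 0.999, -0.001], [0.999, 0.052, -0.0], [-0.0, -0.001, -1.0]]
ft_force: [-0.5, -0.8, -2.0]
opening: 0.101
gripper_force: 40.0
```

Emit:
drive_tool:
  series:
    - [0, 0, 0.04, 0, 0, 0, -1]
    - [0, 0, 0.08, 0, 0, 0, -1]
    - [0, 0, 0.12, 0, 0, 0, -1]
    - [0, 0, 0.16, 0, 0, 0, -1]
    - [0, 0, 0.18, 0, 0, 0, -1]
    - [0, 0, 0.18, 0, 0, 0, -1]
    - [0, 0, 0.18, 0, 0, 0, -1]
    - [0, 0, 0.18, 0, 0, 0, -1]

```text
time: 20.52
ee_pos: [0.5725, 0.3078, 0.2153]
ee_rot: [[-0.053, 0.999, 0.001], [0.999, 0.053, 0.0], [0.0, 0.001, -1.0]]
ft_force: [-0.4, -0.6, -2.3]
opening: 0.101
gripper_force: 40.0
```

Emit:
drive_tool:
  series:
    - [0, 0, 0.01, 0, 0, 0, -1]
    - [0, 0, 0.02, 0, 0, 0, -1]
    - [0, 0, 0.03, 0, 0, 0, -1]
    - [0, 0, 0.03, 0, 0, 0, -1]
    - [0, 0, 0.03, 0, 0, 0, -1]
    - [0, 0, 0.03, 0, 0, 0, -1]

```text
time: 21.02
ee_pos: [0.5723, 0.3077, 0.2089]
ee_rot: [[-0.052, 0.999, 0.0], [0.999, 0.052, -0.0], [-0.0, 0.0, -1.0]]
ft_force: [-0.4, -0.3, -2.1]
opening: 0.099
gripper_force: 40.0
```

Still carrying the weight, so I'll go down in 1 mm steps.

Emit:
drive_tool:
  series:
    - [0, 0, 0.005, 0, 0, 0, -1]
    - [0, 0, 0.01, 0, 0, 0, -1]
    - [0, 0, 0.015, 0, 0, 0, -1]
    - [0, 0, 0.015, 0, 0, 0, -1]
    - [0, 0, 0.015, 0, 0, 0, -1]

```text
time: 21.43
ee_pos: [0.5725, 0.3077, 0.2071]
ee_rot: [[-0.053, 0.999, 0.001], [0.999, 0.053, 0.001], [0.0, 0.001, -1.0]]
ft_force: [-1.8, -0.6, 5.0]
opening: 0.102
gripper_force: 40.0
```

Contact, with a 5 N upward force and the bar near 0.209 m as expected. Releasing and rising.

Emit:
drive_tool:
  series:
    - [0, 0, 0.01, 0, 0, 0, -0.7]
    - [0, 0, 0.01, 0, 0, 0, -0.6]
    - [0, 0, 0.01, 0, 0, 0, -0.4]
    - [0, 0, 0.01, 0, 0, 0, -0.2]
    - [0, 0, 0.01, 0, 0, 0, -0.2]
    - [0, 0, 0.01, 0, 0, 0, -0.2]
    - [0, 0, 0.01, 0, 0, 0, -0.2]
    - [0, 0, 0.01, 0, 0, 0, -0.2]
    - [0, 0, -0.05, 0, 0, 0, -0.2]
    - [0, 0, -0.12, 0, 0, 0, -0.2]
    - [0, 0, -0.22, 0, 0, 0, -0.2]
    - [0, 0, -0.35, 0, 0, 0, -0.2]
    - [0, 0, -0.5, 0, 0, 0, -0.2]
    - [0, 0, -0.65, 0, 0, 0, -0.2]
    - [0, 0, -0.65, 0, 0, 0, -0.2]
    - [0, 0, -0.65, 0, 0, 0, -0.2]

```text
time: 22.77
ee_pos: [0.5729, 0.308, 0.3382]
ee_rot: [[-0.053, 0.999, 0.004], [0.999, 0.053, 0.002], [0.002, 0.004, -1.0]]
ft_force: [0.3, 0.2, -1.0]
opening: 0.398
gripper_force: 0.0
```

Emit:
drive_tool:
  series:
    - [-0.1, -0.1, -0.1, 0, 0, 0, -0.2]
    - [-0.3, -0.3, -0.1, 0, 0, 0, -0.2]
    - [-0.5, -0.5, -0.1, 0, 0, 0, -0.2]
    - [-0.7, -0.7, -0.1, 0, 0, 0, -0.2]
    - [-0.9, -0.8, -0.1, 0, 0, 0, -0.2]
    - [-1, -0.8, -0.1, 0, 0, 0, -0.2]
    - [-1, -0.8, -0.1, 0, 0, 0, -0.2]
    - [-1, -0.8, -0.1, 0, 0, 0, -0.2]
    - [-1, -0.8, -0.1, 0, 0, 0, -0.2]

```text
time: 23.52
ee_pos: [0.4223, 0.0989, 0.3552]
ee_rot: [[-0.05, 0.999, -0.001], [0.999, 0.05, 0.0], [0.0, -0.001, -1.0]]
ft_force: [0.4, -0.3, -0.7]
opening: 0.399
gripper_force: 0.0
```

Emit:
drive_tool:
  series:
    - [-0.2, 0, 0, 0, 0, 0, -0.2]
    - [-0.4, 0, 0, 0, 0, 0, -0.2]
    - [-0.6, 0, 0, 0, 0, 0, -0.2]
    - [-0.8, 0, 0, 0, 0, 0, -0.2]
    - [-1, 0, 0, 0, 0, 0, -0.2]
    - [-1, 0, 0, 0, 0, 0, -0.2]
    - [-1, 0, 0, 0, 0, 0, -0.2]
    - [-1, 0, 0, 0, 0, 0, -0.2]

```text
time: 24.18
ee_pos: [0.4341, -0.0993, 0.355]
ee_rot: [[-0.053, 0.999, -0.002], [0.999, 0.053, 0.001], [0.001, -0.002, -1.0]]
ft_force: [-0.1, 0.6, 0.7]
opening: 0.402
gripper_force: 0.0
```

Emit:
drive_tool:
  series:
    - [-0.2, 0, 0, 0, 0, 0, -0.2]
    - [-0.4, 0, 0, 0, 0, 0, -0.2]
    - [-0.6, 0, 0, 0, 0, 0, -0.2]
    - [-0.8, 0, 0, 0, 0, 0, -0.2]
    - [-0.8, 0, 0, 0, 0, 0, -0.2]
    - [-0.8, 0, 0, 0, 0, 0, -0.2]
    - [-0.8, 0, 0, 0, 0, 0, -0.2]
    - [-0.8, 0, 0, 0, 0, 0, -0.2]
    - [-0.8, 0, 0, 0, 0, 0, -0.2]
    - [-0.8, 0, 0, 0, 0, 0, -0.2]

```text
time: 25.02
ee_pos: [0.4421, -0.2585, 0.3563]
ee_rot: [[-0.055, 0.999, 0.001], [0.999, 0.055, -0.0], [-0.0, 0.001, -1.0]]
ft_force: [0.3, 0.1, -0.6]
opening: 0.398
gripper_force: 0.0
```

```bash
python3 - <<'E'
from h import *
import time
R=[]
for t in range(4):
    a=cap('top');b=cap('side');o=[]
    for n,c in(('top',a),('side',b)):
        hsv=cv2.cvtColor(c['img'],cv2.COLOR_RGB2HSV).astype(int);h,s,v=hsv[...,0],hsv[...,1],hsv[...,2]
        m=((h>125)&(h<150)&(s>60)).astype(np.uint8);m[:,270:]=0
        k,l,st,ce=cv2.connectedComponentsWithStats(m)
        o+=[(n,st[i].tolist(),ce[i].round(1).tolist()) for i in range(1,k) if st[i,4]>30]
        m=((h<12)&(s>130)&(v<110)&(v>25)).astype(np.uint8);k,l,st,ce=cv2.connectedComponentsWithStats(m)
        o+=[(n,'hook',st[i].tolist(),ce[i].round(1).tolist()) for i in range(1,k) if st[i,4]>10 and 245<ce[i][0]<290 and 195<ce[i][1]<260]
    if t in(0,3): print(*o,sep='\n')
for p in [(.572,.3077,.209),(.572,.3077,.089),(.53,.24,.134),(.523,.375,.134)]: print(proj(a,p),proj(b,p))
E
```

```text
('top', [169, 160, 56, 32, 1368], [199.6, 176.0])
('side', [173, 146, 6, 42, 153], [176.0, 167.2])
('side', 'hook', [251, 209, 20, 33, 196], [261.3, 225.7])
('top', [169, 160, 56, 32, 1369], [199.6, 176.1])
('side', [173, 146, 6, 42, 158], [176.0, 167.3])
('side', 'hook', [252, 210, 20, 34, 202], [261.5, 226.0])
[191.1 167.6] [195.5 147.1]
[202.6 177.8] [200.7 180.7]
[219.1 187.9] [215.9 177.7]
[175.6 188.8] [171.7 175.2]
```

The box is steady, its mask centroid is unchanged over 0.4 s, and it sits where a hung box should project. The hook is also unmoved. Handing in.

```bash
python3 -c "
from h import *
print(close_job())"
```

```text
the job is handed in; nothing more can be done
None
```

I dragged the lunchbox out with the wooden hook, laid the hook back in its rest, and hung the lunchbox by its handle on both prongs, still and released. I handed the job in at about 25 s of robot time; no verdict was returned, and the final position was confirmed by image measurement only.

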